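Turn the recipe binder's divider and slot in the page stop

ROBOT

A 6-joint arm with a two-finger parallel gripper is mounted at the origin on a cart in front of the work surface, level with it; the furniture and walls round the work are solid. World frame = base frame: x ahead of the robot, y to its left, z up, the work surface at z = 0. Lengths are in m, angles in rad, forces in N, time in s.
With the tool pointing down it reaches from about 0.35 to 0.775 m from the base axis. Payload 5.5 kg.
Tool frame: the origin (TCP) lies at the very end of the fingers, on their centre line; the grasp point (between the pads) lies 19 mm behind it; z points along the fingers, y is the line along which they close (so a half turn about z gives the same grasp; the last joint's range is limited). The gripper opens to 85 mm and grips with 20 to 120 N. Pads are 22 mm wide; open, the fingers measure 114 mm over their backs; the gripper's body (76 mm by 85 mm) begins 54 mm behind the grasp point. The pads swing forward as they close: fully open they stand 13 mm farther back than shut.
Start: joints at [1.111, 0.313, 0.046, 1.304, 0, 1.431], TCP at [0.181, 0.546, 0.231] pointing down, gripper open.
Joint ranges: [-2.76, 2.76], [-0.86, 1.69], [-1.03, 1.26], [-2.2, 2.34], [-1.47, 1.5], [-3.14, 3.14]. Speed limits (rad/s): [2.57, 2.57, 3.14, 3.14, 3.14, 3.14].

INTERFACE

Orientations are given as a unit quaternion [w, x, y, z].
In Python, from workcell import env, imaging, ticket gives the robot as it stands. The module is installed in compiled form; this text tells all that it offers.
- The arm moves only by the tool apply_moves, never from a script. Its argument "rows" is a list of rows, each an object with "xyz": the shift along the tool's x, y, z in mm, a list of three; "turn": the turn, a rotation vector about the tool's x, y, z in rad, a list of three; "grip": the opening, from 0 (shut) to 1 (fully open). A call has 1 to 12 rows; each row is the pose to reach, as a shift and turn from the pose commanded when the call began, along the tool's axes at that moment; what a row does not reach only later rows make up. A row lasts 1/12 s, in which the tool goes at most 41.7 mm and 7.16 degrees, less where a joint would pass 70% of its speed; a pose out of reach is approached as far as the arm can. A call with a gripper value outside its range is refused whole. The fingers move at their own pace and stop on an object; "force" is the grip in N (left out, the last holds). Time passes only in rows, so rows that repeat a pose let the fingers close. It gives the time, the measured TCP pose, the force, the opening and the grip force at its end, in the units of the state.
- env.get_state(): the state, without advancing time (a new reading comes with each control period).
- imaging.read_camera(name): name is "scene" or "top" or "wrist"; returns a dict with "color" (384x512x3 uint8, blue, green, red), "z_map" (384x512 float32, m along the optical axis (not along the pixel's ray), 0 where there is no reading), "camera_matrix" (3x3 intrinsics, pixels), "k1" (the pictures are not rectified: a ray, as slopes to the right and down, at radius r is drawn at 1 + k1 r^2 times it, then the intrinsics apply), "view" (4x4, takes a point from world to camera coordinates). Camera axes: x right, y down, z forward; pixel columns grow to the right and rows downward; lengths in m; the calibration is good to about 2 mm. A picture is of the moment at which its call begins.
- ticket.hand_in(): hands the job in; it is judged then, once.
The state is a dict: "clock": time; "joint_pos": joint angles; "qvel": joint speeds; "tau": joint torques, N m; "tcp_pos": TCP position; "orientation": TCP orientation; "wrist_force": force on the tool from outside, world axes, zero at the start; "ft_torque": the same for the moment, N m; "finger_gap": finger opening in m; "grip_force": force on a finger pad.
Only numpy, scipy, OpenCV 4.12 (cv2) and the standard library are available. Lean on these libraries where they do the work, as an engineer would, in place of code of your own. Each camera call takes 0.05 s, during which the arm holds its last target. There are 200 camera calls.

TASK

On the cookbook easel, turn the binder's stiff green divider leaf over its rings, by its tab, so that it lies flat on the left-hand pages with its orange face showing. Then take the red page stop out of its dark wooden block and slide it upright down into the slot in the easel's front ledge, all the way to the bottom, and let go. Leave the salt shaker, tomato, garlic and mug standing where they are.

Things in the scene. Friction and masses are not known exactly. Their poses are not given: they have to be found in the camera images.
- easel: Pale wooden cookbook easel, 205 deep, 200 wide, 105 tall, fixed. Origin: centre of its underside on the worktop; x points from its front ledge (robot's side) to its back, y to its left, z up. Its back board slopes 24 degrees up from the horizontal towards +x and carries the open ring binder. Wall cupboards and a shelf overhang beyond x = 0.54 m, about 0.49 m up.
- slot (a point): Centre of the floor of the slot in the easel's front ledge, 7 mm above the worktop and 85 mm in front of the easel's origin; axes as the easel's. The slot runs along the easel's y: 152 mm long, 12 mm wide, 18 mm deep below a flared mouth (flare 6 mm each side, 6 mm tall; the ledge's top is 31 mm above the worktop).
- binder: Blue A6 ring binder fixed open on the easel, 203 wide, 166 long. Origin: on the ring axis, mid-length, 78 mm above the worktop. x: along the ring axis, up the slope (24 degrees above horizontal); y: to the left across the pages; z: straight out of the pages (24 degrees from vertical, towards the robot). Covers reach 102 mm to either side; the pages' tops are at z = -3 mm.
- leaf (a joint): Angle of the divider leaf about the ring axis (binder's x): 0 on the right-hand (-y) pages, green face up; pi/2 standing straight out of the pages; pi (stop) on the left-hand (+y) pages, orange face up. Turns freely, about 70 g, falls to either side when let go. Leaf 148 mm along the rings, reaching 98 mm from the ring axis, 5 mm thick.
- leaf_tab (a point): Centre of the leaf's tab, 120 mm from the ring axis, mid-length; axes turn with the leaf (the binder's at angle 0). Tab: 40 mm wide along the ring axis, 5 thick, from 98 to 136 mm from the axis, beyond covers and easel, free air round and below. It can be pinched across its 40 mm width (closing along the binder's x, tool along the binder's -z); the leaf then pivots between the pads.
- page_stop: Loose red flat panel with a white stripe, 8 thick (its x), 140 wide (its y), 100 tall (its z), about 100 g. Origin: centre of its lower edge. Either broad face may face the robot. It starts upright in the slot of the dark block, its lower edge 6 mm above the worktop.
- block: Dark wooden storage block to the right, 50 (its x) by 170 (its y) by 32 tall, fixed; origin centre of underside. A slot along its y, 11 mm wide and 26 deep, holds the page stop.
- salt_shaker: clear salt shaker with a grey cap, 44 mm across, 90 tall; bystander; origin: the centre of its underside as it stands at the start
- tomato: loose red tomato, about 70 mm; bystander; origin: the centre of its underside as it stands at the start
- garlic: loose garlic bulb, about 60 mm; bystander; origin: the centre of its underside as it stands at the start
- mug: speckled off-white mug, 90 mm across, 88 tall, handle on one side; bystander; origin: the centre of its underside as it stands at the start

How it is judged:
By the outcome, as a careful person would: the job done as asked, in the order asked, and still so for the second after the job is handed in, with the robot touching nothing.
It also fails if it takes over 70 s, if anything falls off the work surface, if the arm or the gripper's body presses on something with over 40 N, if the wrist force passes 120 N, or if a joint passes its speed limit or range.

## Working session

There is one attempt and no reset: what is moved stays moved. The work goes in short steps, Python scripts to look and compute and a tool call to move; the robot and the scene stay as the last step left them, time stands still between calls to the robot, and variables do not carry over. Pictures are saved under pics/ and viewed, at most 14 in all, crops included, and the job is handed in when it is done.

Besides the shell and the picture viewer there is one more tool, called after "Emit:" in YAML: its name, and indented under it one key for each argument. apply_moves: Moves the arm, as the interface text tells. Its arguments: {"type":"object","properties":{"rows":{"type":"array"},"force":{"type":"number"}},"required":["rows"]}

```bash
mkdir -p pics; cat > h.py <<'E'
import numpy as np, cv2
from scipy.spatial.transform import Rotation as R
from workcell import env, imaging, ticket
def cam(n, save=None):
    c=imaging.read_camera(n)
    np.savez(f'/tmp/{n}.npz',**c)
    if save: cv2.imwrite(save,c['color'])
    return c
def load(n): return dict(np.load(f'/tmp/{n}.npz'))
def pix2w(c,u,v,z=None,win=1):
    K=c['camera_matrix'];x=(u-K[0,2])/K[0,0];y=(v-K[1,2])/K[1,1]
    k=float(c['k1']);s=1.
    for _ in range(20): s=1/(1+k*(x*x+y*y)*s*s)
    x*=s;y*=s
    V=np.linalg.inv(c['view']);o=V[:3,3];d=V[:3,:3]@np.array([x,y,1])
    if z is None:
        p=c['z_map'][int(v)-win:int(v)+win+1,int(u)-win:int(u)+win+1];p=p[p>0]
        t=np.median(p) if len(p) else np.nan
    else: t=(z-o[2])/d[2]
    return o+t*d
def proj(c,P):
    p=c['view'][:3,:3]@P+c['view'][:3,3];x,y=p[0]/p[2],p[1]/p[2];s=1+float(c['k1'])*(x*x+y*y);K=c['camera_matrix']
    return np.array([K[0,0]*x*s+K[0,2],K[1,1]*y*s+K[1,2]])
def state():
    s=env.get_state();q=np.array(s['orientation']);Rt=R.from_quat(q[[1,2,3,0]])
    return s,np.array(s['tcp_pos']),Rt
def go(p,Rgoal=None):
    "shift (mm) & rotvec in tool axes, from measured pose"
    s,t,Rt=state()
    d=Rt.inv().apply(np.array(p)-t)*1000
    rv=(Rt.inv()*Rgoal).as_rotvec() if Rgoal is not None else np.zeros(3)
    print('shift',d.round(1),'turn',rv.round(4))
E
python3 - <<'E'
from h import *
a=cam('top');b=cam('scene')
img=np.vstack([a['color'],b['color']])
cv2.imwrite('pics/top.png',cv2.resize(a['color'],(800,600)))
cv2.imwrite('pics/scene.png',cv2.resize(b['color'],(800,600)))
s,t,Rt=state();print(s['clock'],t,Rt.as_matrix().round(3),s['finger_gap'])
for c in(a,b):print(np.linalg.inv(c['view']).round(3),c['k1'])
E
```

```text
0.1 [0.18056137 0.54542464 0.2304892 ] [[-0.949  0.314 -0.001]
 [ 0.314  0.949 -0.001]
 [ 0.    -0.002 -1.   ]] 0.08525594531382727
[[ 0.296 -0.771  0.563 -0.523]
 [-0.955 -0.234  0.182 -0.405]
 [-0.009 -0.592 -0.806  1.562]
 [ 0.     0.     0.     1.   ]] -0.1198778141194105
[[-0.81  -0.223  0.542 -0.238]
 [-0.586  0.333 -0.739  1.014]
 [-0.016 -0.916 -0.4    0.649]
 [ 0.     0.     0.     1.   ]] -0.030590802417858904
```

View pics/top.png

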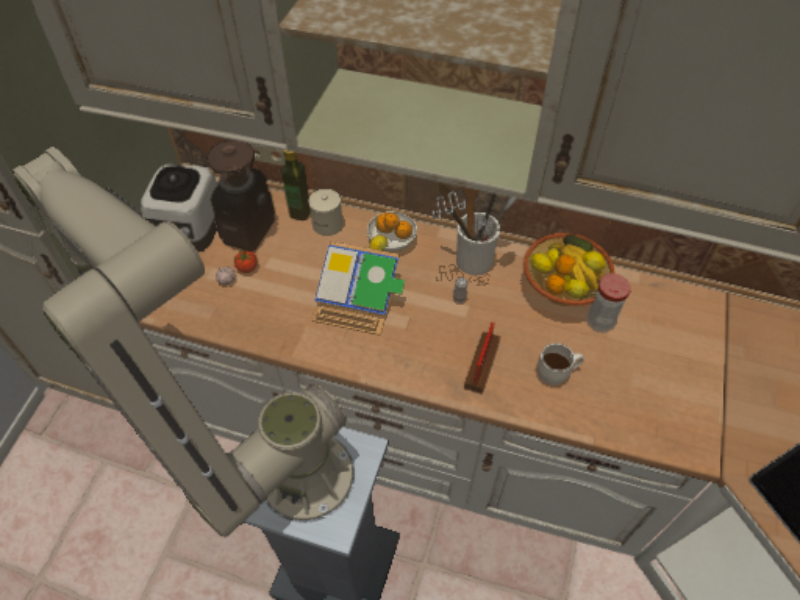

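View pics/scene.png

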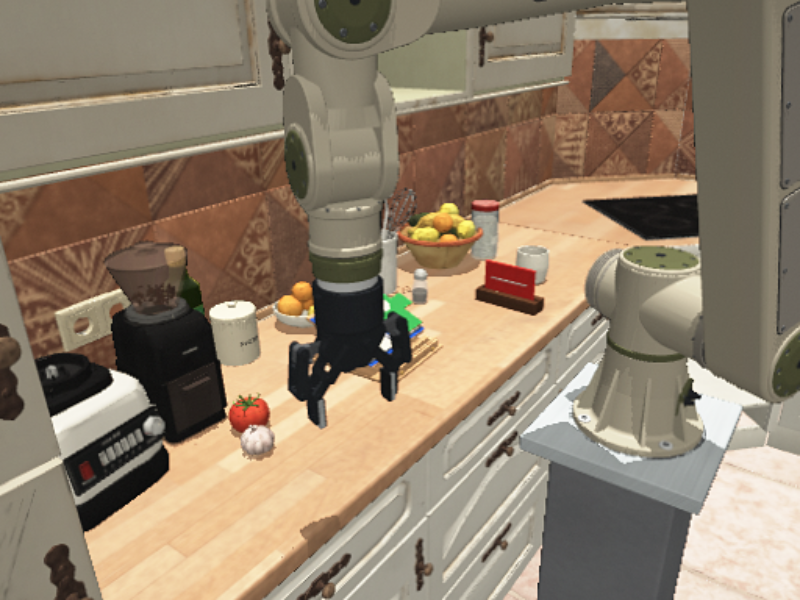

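The top view shows the easel at about (355,285) in the 800x600 picture, with its tab at (397,286). The block with the red stop is at (483,358), the salt shaker at (460,290), the mug at (557,364), and the tomato and garlic at (240,265). I'll enlarge the easel and block area.

```bash
python3 - <<'E'
from h import *
a=load('top')
crop=a['color'][150:255,190:330]
cv2.imwrite('pics/crop1.png',cv2.resize(crop,None,fx=5.7,fy=5.7,interpolation=cv2.INTER_CUBIC))
for n,u,v in [('tab',397,286),('ledgeL',317,318),('ledgeR',381,329),('easelBL',331,247),('blkfront',475,388),('stopTopFar',491,326),('salt',460,284)]:
    print(n,pix2w(a,u/1.5625,v/1.5625).round(3))
E
```

```text
tab [ 0.556 -0.06   0.081]
ledgeL [0.435 0.137 0.011]
ledgeR [ 0.456 -0.044  0.005]
easelBL [0.617 0.154 0.104]
blkfront [ 0.341 -0.336  0.023]
stopTopFar [ 0.488 -0.337  0.1  ]
salt [ 0.611 -0.224  0.084]
```

View pics/crop1.png

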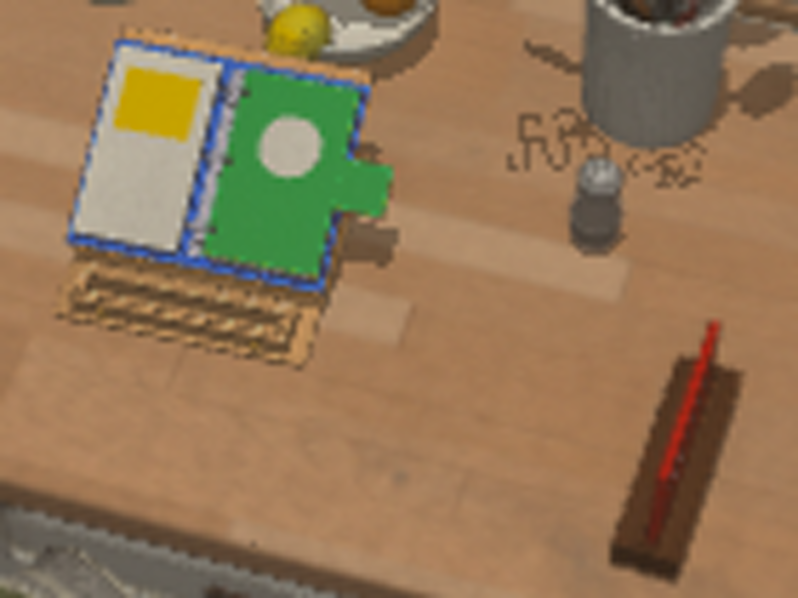

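The crop shows the binder corners at (118,42), (370,88), (322,290) and (70,240), and the tab's outer corners at (392,168) and (386,217). The ledge is at (60–310, 270–360). The block top runs from (685,357)/(742,372) to (612,548), and the stop's top edge from (714,322) to (666,475).

```bash
python3 - <<'E'
from h import *
from scipy.optimize import least_squares
a=load('top')
px=lambda u,v:np.array([190+(u+.5)/5.7-.5,150+(v+.5)/5.7-.5])
def binder(p):
    return R.from_euler('ZY',[p[2],-np.radians(24)]), np.array([p[0],p[1],.078])
B=[((83,102,-7),(118,42)),((83,-102,-7),(370,88)),((-83,-102,-7),(322,290)),((-83,102,-7),(70,240)),((20,-136,0),(392,168)),((-20,-136,0),(386,217))]
def f(p):
    Rb,o=binder(p);return np.concatenate([proj(a,o+Rb.apply(np.array(q)/1000))-px(*u) for q,u in B])
r=least_squares(f,[.52,.05,0.1]);print('binder',r.x.round(4),f(r.x).round(1))
Rb,o=binder(r.x);print('tab',(o+Rb.apply([0,-.12,0])).round(4))
K=[((25,85,32),(685,357)),((25,-85,32),(612,548)),((-25,85,32),(742,372))]
for K,nm,g in [([((-25,85,32),(685,357)),((-25,-85,32),(612,548)),((25,85,32),(742,372)),((25,-85,0),(672,580)),((-25,-85,0),(612,562))],'block',[.42,-.34,-.2]),
             ([((0,70,106),(714,322)),((0,-70,106),(666,475)),((0,-70,32),(655,540))],'stop',[.42,-.34,-.2])]:
    def f(p):
        Rz=R.from_euler('z',p[2]-np.pi*0);M=[]
        for q,u in K: 
            q=np.array(q)/1000; q=np.array([q[1],-q[0],q[2]])
            M.append(proj(a,Rz.apply(q)+[p[0],p[1],0])-px(*u))
        return np.concatenate(M)
    s=least_squares(f,g);print(nm,'(yaw of long axis from world x)',s.x.round(4),f(s.x).round(1))
# ledge corners at z=.031
for u in [(60,312),(300,362),(88,265)]: print(pix2w(a,*px(*u),z=.0 if u[0]!=88 else .031).round(3))
print('salt',pix2w(a,*px(600,165),z=.09).round(3))
E
```

```text
binder [0.5523 0.0592 0.0605] [-0.3 -0.8  0.2 -0.7  0.3  0.5 -0.8  0.4  0.7  0.1 -0.2  0.3]
tab [ 0.5595 -0.0606  0.078 ]
block (yaw of long axis from world x) [ 0.4274 -0.3353 -0.0614] [-0.7 -0.6  0.  -1.   0.7  0.2  0.7  1.  -0.6  0.4]
stop (yaw of long axis from world x) [ 0.4285 -0.3349 -0.0237] [ 0.1 -0.3 -0.2  1.1  0.1 -0.9]
[0.435 0.15  0.   ]
[ 0.445 -0.04   0.   ]
[0.462 0.135 0.031]
salt [ 0.623 -0.222  0.09 ]
```

```bash
cat >> h.py <<'E'
BO=np.array([.5523,.0592,.078]);BY=.0605
def Rb(): return R.from_euler('ZY',[BY,-np.radians(24)])
def Rtool(tilt=0): # tool x=by, y=bx, z=-bz
    return R.from_matrix(Rb().as_matrix()@np.array([[0,1,0],[1,0,0],[0,0,-1.]]))
def bpt(x,y,z): return BO+Rb().apply(np.array([x,y,z])/1000)
E
python3 - <<'E'
from h import *
go(bpt(0,-120,90),Rtool())
E
```

```text
shift [-516.3 -469.6   70.9] turn [-0.3695 -0.2484  1.1724]
```

Emit:
apply_moves:
  rows:
    - {"xyz": [-20, -18, -20], "turn": [-0.015, -0.01, 0.047], "grip": 1}
    - {"xyz": [-50, -45, -25], "turn": [-0.035, -0.024, 0.115], "grip": 1}
    - {"xyz": [-82, -75, -30], "turn": [-0.06, -0.04, 0.19], "grip": 1}
    - {"xyz": [-114, -104, -30], "turn": [-0.08, -0.055, 0.26], "grip": 1}
    - {"xyz": [-145, -132, -30], "turn": [-0.105, -0.07, 0.33], "grip": 1}
    - {"xyz": [-175, -160, -30], "turn": [-0.125, -0.085, 0.4], "grip": 1}
    - {"xyz": [-205, -187, -30], "turn": [-0.147, -0.1, 0.467], "grip": 1}
    - {"xyz": [-235, -214, -30], "turn": [-0.168, -0.113, 0.534], "grip": 1}
    - {"xyz": [-265, -241, -30], "turn": [-0.19, -0.127, 0.6], "grip": 1}
    - {"xyz": [-295, -268, -30], "turn": [-0.21, -0.142, 0.67], "grip": 1}
    - {"xyz": [-325, -295, -30], "turn": [-0.232, -0.156, 0.74], "grip": 1}
    - {"xyz": [-350, -318, -30], "turn": [-0.25, -0.168, 0.795], "grip": 1}

```text
clock: 1.1
tcp_pos: [0.4134, 0.1317, 0.2612]
orientation: [0.1, 0.527, 0.837, 0.107]
wrist_force: [0.5, 0.3, -0.1]
finger_gap: 0.0854
grip_force: 0.0
```

```bash
python3 - <<'E'
from h import *
s,t,_=state();print(t,np.round(s['joint_pos'],2))
go(bpt(0,-120,90),Rtool())
E
```

```text
[0.41342168 0.13165914 0.26123654] [ 0.09 -0.22 -0.49  1.01  0.05  1.22]
shift [-216.7  -16.2  113.2] turn [-0.1172 -0.0798  0.3729]
```

Emit:
apply_moves:
  rows:
    - {"xyz": [-20, -1, 10], "turn": [-0.01, -0.007, 0.035], "grip": 1}
    - {"xyz": [-45, -3, 23], "turn": [-0.024, -0.016, 0.077], "grip": 1}
    - {"xyz": [-72, -5, 37], "turn": [-0.039, -0.027, 0.124], "grip": 1}
    - {"xyz": [-100, -7, 52], "turn": [-0.054, -0.037, 0.172], "grip": 1}
    - {"xyz": [-128, -9, 66], "turn": [-0.069, -0.047, 0.22], "grip": 1}
    - {"xyz": [-155, -11, 80], "turn": [-0.084, -0.057, 0.267], "grip": 1}
    - {"xyz": [-180, -13, 94], "turn": [-0.097, -0.066, 0.31], "grip": 1}
    - {"xyz": [-200, -15, 104], "turn": [-0.108, -0.074, 0.345], "grip": 1}
    - {"xyz": [-212, -16, 111], "turn": [-0.115, -0.078, 0.365], "grip": 1}
    - {"xyz": [-217, -16, 113], "turn": [-0.117, -0.08, 0.373], "grip": 1}
    - {"xyz": [-217, -16, 113], "turn": [-0.117, -0.08, 0.373], "grip": 1}
    - {"xyz": [-217, -16, 113], "turn": [-0.117, -0.08, 0.373], "grip": 1}

```text
clock: 2.1
tcp_pos: [0.5232, -0.06, 0.1604]
orientation: [0.141, 0.669, 0.714, 0.151]
wrist_force: [0.4, -0.1, -0.1]
finger_gap: 0.0854
grip_force: 0.0
```

```bash
python3 - <<'E'
from h import *
c=cam('wrist'); cv2.imwrite('pics/w1.png',cv2.resize(c['color'],(800,600)))
s,t,_=state();print(t,np.round(s['joint_pos'],2))
for x in(-20,20):
  for y in(-136,-98): print(x,y,(proj(c,bpt(x,y,0))*1.5625).round())
g=(c['color'][...,1].astype(int)>c['color'][...,2].astype(int)+50)&(c['color'][...,1].astype(int)>c['color'][...,0].astype(int)+50)
vs,us=np.where(g&(c['z_map']>0))
P=np.array([pix2w(c,u,v,win=0) for u,v in zip(us,vs)])
Q=Rb().inv().apply(P-BO)*1000
m=(Q[:,1]<-106)&(Q[:,1]>-150)
print(len(Q),m.sum(),'tab x range',np.percentile(Q[m,0],[1,99]),'y min',np.percentile(Q[m,1],[1]),'z',np.median(Q[m,2]),'leaf x',np.percentile(Q[~m,0],[.5,99.5]))
E
```

```text
[ 0.5233628  -0.0597112   0.16076248] [-0.36 -0.04 -0.64  0.59  0.17  1.17]
-20 -136 [353. 335.]
-20 -98 [351. 262.]
20 -136 [431. 335.]
20 -98 [433. 262.]
24366 1259 tab x range [-19.9245117   16.27927044] y min [-130.19707708] z 4.783728966037766 leaf x [-73.73084979  71.03900843]
```

View pics/w1.png

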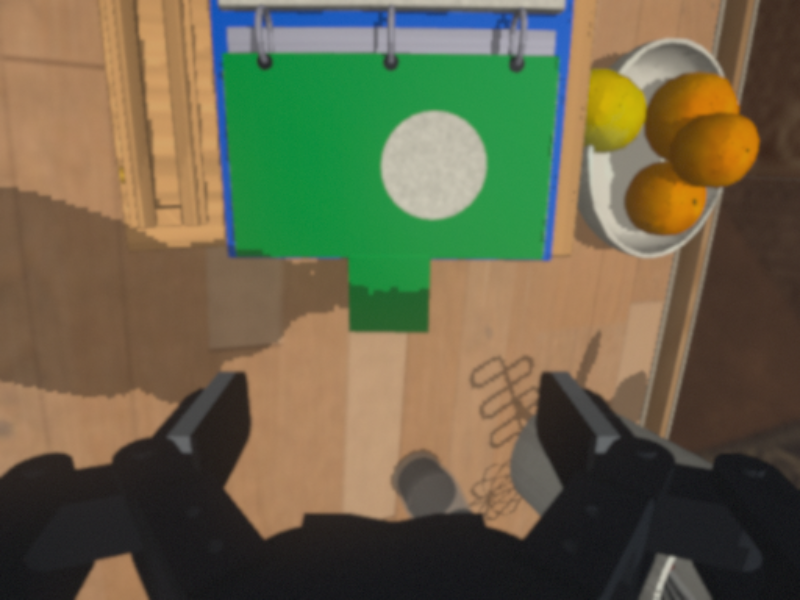

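The wrist view shows the tab at (349–430, 258–331), which is 1–2 mm off my prediction of (352–432, 262–335). I'll apply that correction and descend.

```bash
cat >> h.py <<'E'
BO=BO+Rb().apply([-.0012,.0012,.0012])
E
python3 - <<'E'
from h import *
go(bpt(0,-121,-23),Rtool())
E
```

```text
shift [ -3.   -1.7 112.1] turn [-0.0017 -0.0017  0.0047]
```

Emit:
apply_moves:
  rows:
    - {"xyz": [-1, -1, 15], "turn": [0, 0, 0.004], "grip": 1}
    - {"xyz": [-2, -2, 35], "turn": [0, 0, 0.004], "grip": 1}
    - {"xyz": [-3, -2, 55], "turn": [0, 0, 0.004], "grip": 1}
    - {"xyz": [-3, -2, 75], "turn": [0, 0, 0.004], "grip": 1}
    - {"xyz": [-3, -2, 93], "turn": [0, 0, 0.004], "grip": 1}
    - {"xyz": [-3, -2, 106], "turn": [0, 0, 0.004], "grip": 1}
    - {"xyz": [-3, -2, 112], "turn": [0, 0, 0.004], "grip": 1}
    - {"xyz": [-3, -2, 112], "turn": [0, 0, 0.004], "grip": 0.65}
    - {"xyz": [-3, -2, 112], "turn": [0, 0, 0.004], "grip": 0.55}
    - {"xyz": [-3, -2, 112], "turn": [0, 0, 0.004], "grip": 0.4}
    - {"xyz": [-3, -2, 112], "turn": [0, 0, 0.004], "grip": 0.3}
    - {"xyz": [-3, -2, 112], "turn": [0, 0, 0.004], "grip": 0.3}
  force: 25

```text
clock: 3.15
tcp_pos: [0.5663, -0.0607, 0.0581]
orientation: [0.142, 0.671, 0.712, 0.151]
wrist_force: [-6.5, -0.9, 7.4]
finger_gap: 0.0397
grip_force: 26.0
```

Emit:
apply_moves:
  rows:
    - {"xyz": [0, 0, 0], "turn": [0, 0, 0], "grip": 0.3}
    - {"xyz": [0, 0, 0], "turn": [0, 0, 0], "grip": 0.3}
    - {"xyz": [0, 0, 0], "turn": [0, 0, 0], "grip": 0.3}

```text
clock: 3.4
tcp_pos: [0.5663, -0.0607, 0.0581]
orientation: [0.142, 0.671, 0.712, 0.151]
wrist_force: [-7.4, -0.2, 6.6]
finger_gap: 0.0395
grip_force: 25.9
```

```bash
python3 - <<'E'
from h import *
go(bpt(0,-121,-23),Rtool())
s,t,Rt=state()
print((Rb().inv().apply(t-BO)*1000).round(1), s['finger_gap'],s['wrist_force'])
c=cam('wrist'); cv2.imwrite('pics/w2.png',c['color'])
E
```

```text
shift [0.7 0.8 0.9] turn [-0.0022 -0.0005 -0.0009]
[  -0.8 -121.7  -22.1] 0.039459472502293674 [-7.42913343 -0.24669415  6.64796749]
```

View pics/w2.png

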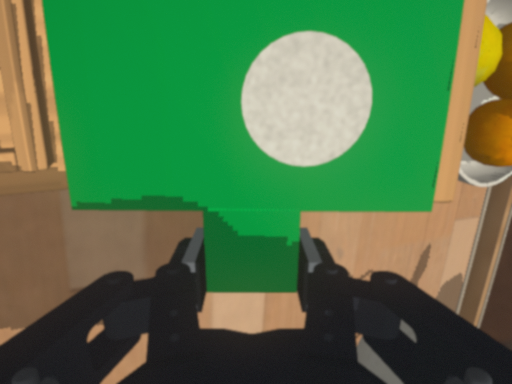

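The tab is held between the pads, at (205–300, 210–290) in the 512-wide picture. Now I'll swing it along the arc.

Emit:
apply_moves:
  rows:
    - {"xyz": [0.2, 0, -6.3], "turn": [0, 0, 0], "grip": 0.3}
    - {"xyz": [1.5, 0, -18.9], "turn": [0, 0, 0], "grip": 0.3}
    - {"xyz": [4.7, 0, -33.4], "turn": [0, 0, 0], "grip": 0.3}
    - {"xyz": [10.5, 0, -49.2], "turn": [0, 0, 0], "grip": 0.3}
    - {"xyz": [18.4, 0, -64.1], "turn": [0, 0, 0], "grip": 0.3}
    - {"xyz": [28.3, 0, -77.8], "turn": [0, 0, 0], "grip": 0.3}
    - {"xyz": [40, 0, -89.9], "turn": [0, 0, 0], "grip": 0.3}
    - {"xyz": [53.3, 0, -100.3], "turn": [0, 0, 0], "grip": 0.3}
    - {"xyz": [68, 0, -108.8], "turn": [0, 0, 0], "grip": 0.3}
    - {"xyz": [83.6, 0, -115.1], "turn": [0, 0, 0], "grip": 0.3}
    - {"xyz": [100, 0, -119.2], "turn": [0, 0, 0], "grip": 0.3}
    - {"xyz": [112.6, 0, -120.7], "turn": [0, 0, 0], "grip": 0.3}

```text
clock: 4.45
tcp_pos: [0.5108, 0.0484, 0.1693]
orientation: [0.143, 0.671, 0.712, 0.151]
wrist_force: [-2.9, -3.6, 1.6]
finger_gap: 0.0396
grip_force: 30.7
```

```bash
python3 - <<'E'
from h import *
s,t,Rt=state()
print((Rb().inv().apply(t-BO)*1000).round(1), s['finger_gap'],s['wrist_force'],np.round(s['joint_pos'],2))
c=cam('wrist'); cv2.imwrite('pics/w3.png',c['color'])
E
```

```text
[-0.1 -9.4 99.3] 0.03961785740662126 [-2.92779565 -3.55206015  1.63638142] [-0.1  -0.09 -0.67  0.58  0.06  1.43]
```

View pics/w3.png

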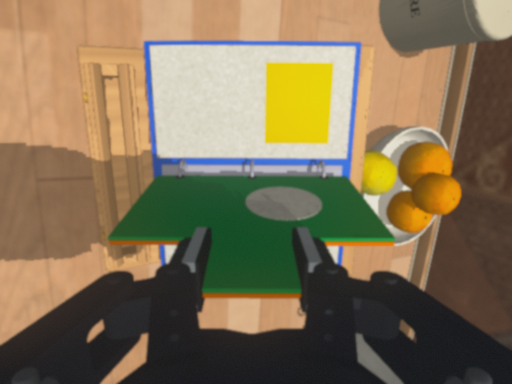

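The leaf stands nearly upright with the tab still gripped: green face up and the orange edge at rows 240 and 295. I'll continue over to the left.

Emit:
apply_moves:
  rows:
    - {"xyz": [16.8, 0, 0], "turn": [0, 0, 0], "grip": 0.3}
    - {"xyz": [33.6, 0, 2.3], "turn": [0, 0, 0], "grip": 0.3}
    - {"xyz": [49.8, 0, 7], "turn": [0, 0, 0], "grip": 0.3}
    - {"xyz": [65.2, 0, 13.9], "turn": [0, 0, 0], "grip": 0.3}
    - {"xyz": [79.5, 0, 22.8], "turn": [0, 0, 0], "grip": 0.3}
    - {"xyz": [92.5, 0, 33.7], "turn": [0, 0, 0], "grip": 0.3}
    - {"xyz": [103.7, 0, 46.2], "turn": [0, 0, 0], "grip": 0.3}
    - {"xyz": [113.2, 0, 60.2], "turn": [0, 0, 0], "grip": 0.3}
    - {"xyz": [120.6, 0, 75.4], "turn": [0, 0, 0], "grip": 0.3}
    - {"xyz": [125.3, 0, 89.4], "turn": [0, 0, 0], "grip": 0.3}
    - {"xyz": [127.9, 0, 101.8], "turn": [0, 0, 0], "grip": 0.3}
    - {"xyz": [128.9, 0, 110.2], "turn": [0, 0, 0], "grip": 0.3}

```text
clock: 5.5
tcp_pos: [0.5489, 0.1817, 0.0673]
orientation: [0.141, 0.67, 0.713, 0.153]
wrist_force: [-2.8, 5.0, 1.9]
finger_gap: 0.0396
grip_force: 30.4
```

Emit:
apply_moves:
  rows:
    - {"xyz": [0.3, 0, 5], "turn": [0, 0, 0], "grip": 0.3}
    - {"xyz": [0.3, 0, 8], "turn": [0, 0, 0], "grip": 0.3}
    - {"xyz": [0.3, 0, 8], "turn": [0, 0, 0], "grip": 0.3}

```text
clock: 5.75
tcp_pos: [0.5521, 0.1821, 0.0602]
orientation: [0.141, 0.67, 0.713, 0.153]
wrist_force: [-2.3, 5.6, 1.8]
finger_gap: 0.0396
grip_force: 30.2
```

```bash
python3 - <<'E'
from h import *
s,t,Rt=state()
print((Rb().inv().apply(t-BO)*1000).round(1), s['finger_gap'],s['wrist_force'],np.round(s['joint_pos'],2))
c=cam('wrist'); cv2.imwrite('pics/w4.png',c['color'])
E
```

```text
[  0.5 121.5 -20.4] 0.0396486046372558 [-2.27387256  5.57521249  1.80023787] [ 0.21  0.19 -0.69  0.28 -0.06  1.71]
```

View pics/w4.png

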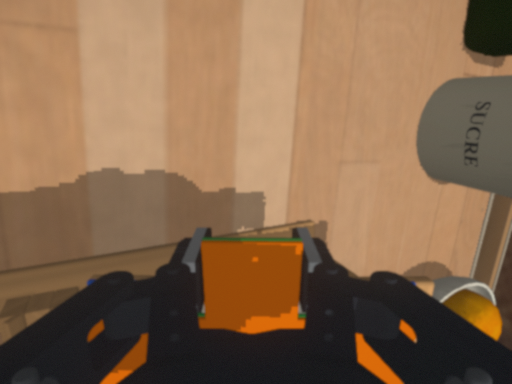

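The orange face is up on the left with the tab at (200–305, 240–330). I'll open, back off, and compute the transit to the stop.

Emit:
apply_moves:
  rows:
    - {"xyz": [0, 0, 0], "turn": [0, 0, 0], "grip": 0.7}
    - {"xyz": [0, 0, 0], "turn": [0, 0, 0], "grip": 0.9}
    - {"xyz": [0, 0, 0], "turn": [0, 0, 0], "grip": 0.9}
    - {"xyz": [0, 0, 0], "turn": [0, 0, 0], "grip": 0.9}
    - {"xyz": [0, 0, -10], "turn": [0, 0, 0], "grip": 0.9}
    - {"xyz": [0, 0, -25], "turn": [0, 0, 0], "grip": 0.9}
    - {"xyz": [0, 0, -45], "turn": [0, 0, 0], "grip": 0.9}
    - {"xyz": [0, 0, -70], "turn": [0, 0, 0], "grip": 0.9}
    - {"xyz": [0, 0, -100], "turn": [0, 0, 0], "grip": 0.9}
    - {"xyz": [0, 0, -125], "turn": [0, 0, 0], "grip": 0.9}
    - {"xyz": [0, 0, -140], "turn": [0, 0, 0], "grip": 0.9}

```text
clock: 6.72
tcp_pos: [0.4947, 0.1773, 0.1915]
orientation: [0.143, 0.67, 0.712, 0.153]
wrist_force: [-0.4, -0.1, -0.2]
finger_gap: 0.0768
grip_force: 0.0
```

```bash
cat >> h.py <<'E'
def Rdown(a): # tool down, tool y at world angle a
    y=np.array([np.cos(a),np.sin(a),0]);z=np.array([0,0,-1.]);return R.from_matrix(np.c_[np.cross(y,z),y,z])
E
python3 - <<'E'
from h import *
s,t,_=state();print(t,s['finger_gap'])
go([.425,-.335,.24],Rdown(1.53))
c=cam('wrist'); 
cv2.imwrite('pics/w5.png',c['color'])
a=cam('top');cv2.imwrite('pics/t5.png',a['color'])
# leaf in top
hsv=cv2.cvtColor(a['color'],cv2.COLOR_BGR2HSV);m=((hsv[...,0]>8)&(hsv[...,0]<20)&(hsv[...,1]>200)&(hsv[...,2]>150))
vs,us=np.where(m);k=(vs>140)&(vs<220)&(us>190)&(us<270)
P=np.array([pix2w(a,u,v,win=0) for u,v in zip(us[k],vs[k])]);Q=Rb().inv().apply(P-BO)*1000
print(k.sum(),np.percentile(Q,[5,50,95],axis=0).round(1))
E
```

```text
[0.49473906 0.17726109 0.19151761] 0.07680429636782499
shift [-507.   -71.9  -86.3] turn [ 0.3432  0.3075 -1.4458]
613 [[nan nan nan]
 [nan nan nan]
 [nan nan nan]]
```

Emit:
apply_moves:
  rows:
    - {"xyz": [-12, -2, -12], "turn": [0.008, 0.007, -0.034], "grip": 0.9}
    - {"xyz": [-35, -5, -25], "turn": [0.023, 0.02, -0.1], "grip": 0.9}
    - {"xyz": [-63, -9, -35], "turn": [0.043, 0.038, -0.18], "grip": 0.9}
    - {"xyz": [-95, -13, -45], "turn": [0.064, 0.058, -0.27], "grip": 0.9}
    - {"xyz": [-127, -18, -55], "turn": [0.086, 0.077, -0.362], "grip": 0.9}
    - {"xyz": [-159, -23, -60], "turn": [0.108, 0.096, -0.453], "grip": 0.9}
    - {"xyz": [-191, -27, -65], "turn": [0.129, 0.116, -0.545], "grip": 0.9}
    - {"xyz": [-223, -32, -70], "turn": [0.151, 0.135, -0.636], "grip": 0.9}
    - {"xyz": [-255, -36, -74], "turn": [0.173, 0.155, -0.727], "grip": 0.9}
    - {"xyz": [-287, -41, -78], "turn": [0.194, 0.174, -0.818], "grip": 0.9}
    - {"xyz": [-319, -45, -80], "turn": [0.216, 0.193, -0.91], "grip": 0.9}
    - {"xyz": [-345, -49, -82], "turn": [0.234, 0.209, -0.984], "grip": 0.9}

```text
clock: 7.82
tcp_pos: [0.4376, -0.1746, 0.2417]
orientation: [0.047, 0.247, 0.966, 0.052]
wrist_force: [0.2, -0.9, 0.2]
finger_gap: 0.077
grip_force: 0.0
```

```bash
python3 - <<'E'
from h import *
s,t,_=state();print(t)
go([.425,-.335,.24],Rdown(1.53))
E
```

```text
[ 0.43764919 -0.17460174  0.24167167]
shift [ -66.3 -146.1  -12.2] turn [ 0.1066  0.0931 -0.4595]
```

Emit:
apply_moves:
  rows:
    - {"xyz": [-10, -22, -2], "turn": [0.016, 0.014, -0.07], "grip": 0.9}
    - {"xyz": [-20, -44, -4], "turn": [0.032, 0.028, -0.14], "grip": 0.9}
    - {"xyz": [-31, -68, -6], "turn": [0.05, 0.043, -0.215], "grip": 0.9}
    - {"xyz": [-42, -92, -8], "turn": [0.067, 0.058, -0.29], "grip": 0.9}
    - {"xyz": [-52, -114, -10], "turn": [0.083, 0.072, -0.36], "grip": 0.9}
    - {"xyz": [-60, -132, -11], "turn": [0.097, 0.085, -0.42], "grip": 0.9}
    - {"xyz": [-65, -143, -12], "turn": [0.105, 0.091, -0.452], "grip": 0.9}
    - {"xyz": [-66, -146, -12], "turn": [0.107, 0.093, -0.46], "grip": 0.9}
    - {"xyz": [-66, -146, -12], "turn": [0.107, 0.093, -0.46], "grip": 0.9}
    - {"xyz": [-66, -146, -12], "turn": [0.107, 0.093, -0.46], "grip": 0.9}

```text
clock: 8.65
tcp_pos: [0.4245, -0.3315, 0.2399]
orientation: [0.0, 0.022, 1.0, 0.001]
wrist_force: [-0.9, 0.3, -0.7]
finger_gap: 0.077
grip_force: 0.0
```

```bash
python3 - <<'E'
from h import *
s,t,_=state();print(t,s['wrist_force'],np.round(s['joint_pos'],2))
c=cam('wrist');a=cam('top')
i=np.hstack([c['color'],np.zeros((384,8,3),np.uint8)]);
b=cv2.resize(a['color'][155:225,195:275],None,fx=3.5,fy=3.5,interpolation=cv2.INTER_CUBIC)
w=np.zeros((384,800,3),np.uint8);w[:,:512]=c['color'];w[:245,515:795]=b;cv2.imwrite('pics/w6.png',w)
hsv=cv2.cvtColor(c['color'],cv2.COLOR_BGR2HSV);m=(((hsv[...,0]<6)|(hsv[...,0]>174))&(hsv[...,1]>170)&(hsv[...,2]>60))
vs,us=np.where(m&(c['z_map']>0))
P=np.array([pix2w(c,u,v,win=0) for u,v in zip(us,vs)])
k=P[:,2]>.1; print(len(P),k.sum(),np.percentile(P[k],[1,50,99],axis=0).round(4))
from numpy.linalg import svd
Q=P[k,:2];Q0=Q.mean(0);d=svd(Q-Q0,full_matrices=False)[2][0];print('dir',np.arctan2(d[1],d[0]) ,Q0)
E
```

```text
[ 0.42448115 -0.33148285  0.23988223] [-0.85530313  0.25242042 -0.68863221] [-0.81  0.24 -0.03  1.3   0.   -0.77]
1253 1237 [[ 0.3596 -0.3385  0.1036]
 [ 0.4184 -0.3326  0.1066]
 [ 0.4922 -0.3259  0.1084]]
dir -0.05110422078585193 [ 0.42020306 -0.33250534]
```

View pics/w6.png

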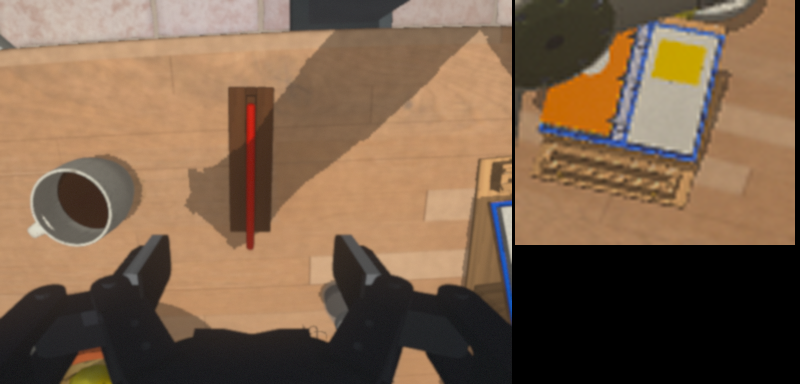

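The wrist view shows the stop edge-on at (250, 100–248), inside the block (229–272, 87–231) and centred between the fingers. The top inset confirms the leaf is flat on the left, orange side up. Now I'll descend on the stop.

```bash
python3 - <<'E'
from h import *
go([.426,-.3328,.077],Rdown(1.52))
E
```

```text
shift [ -1.2  -1.7 163.5] turn [0.0008 0.0016 0.0078]
```

Emit:
apply_moves:
  rows:
    - {"xyz": [-1, -2, 20], "turn": [0, 0, 0.008], "grip": 0.9}
    - {"xyz": [-1, -2, 45], "turn": [0, 0, 0.008], "grip": 0.9}
    - {"xyz": [-1, -2, 75], "turn": [0, 0, 0.008], "grip": 0.9}
    - {"xyz": [-1, -2, 105], "turn": [0, 0, 0.008], "grip": 0.9}
    - {"xyz": [-1, -2, 130], "turn": [0, 0, 0.008], "grip": 0.8}
    - {"xyz": [-1, -2, 150], "turn": [0, 0, 0.008], "grip": 0.6}
    - {"xyz": [-1, -2, 160], "turn": [0, 0, 0.008], "grip": 0.5}
    - {"xyz": [-1, -2, 163], "turn": [0, 0, 0.008], "grip": 0.4}
    - {"xyz": [-1, -2, 163], "turn": [0, 0, 0.008], "grip": 0.3}
    - {"xyz": [-1, -2, 163], "turn": [0, 0, 0.008], "grip": 0.2}
    - {"xyz": [-1, -2, 163], "turn": [0, 0, 0.008], "grip": 0}
    - {"xyz": [-1, -2, 163], "turn": [0, 0, 0.008], "grip": 0}
  force: 40

```text
clock: 9.75
tcp_pos: [0.4269, -0.3346, 0.0793]
orientation: [0.002, 0.025, 1.0, -0.001]
wrist_force: [-0.1, 2.1, 3.5]
finger_gap: 0.0075
grip_force: 42.6
```

Emit:
apply_moves:
  rows:
    - {"xyz": [0, 0, 0], "turn": [0, 0, 0], "grip": 0}
    - {"xyz": [0, 0, 0], "turn": [0, 0, 0], "grip": 0}
    - {"xyz": [0, 0, 0], "turn": [0, 0, 0], "grip": 0}
    - {"xyz": [0, 0, 0], "turn": [0, 0, 0], "grip": 0}

```text
clock: 10.08
tcp_pos: [0.4269, -0.3346, 0.0793]
orientation: [0.002, 0.025, 1.0, -0.001]
wrist_force: [1.0, 2.0, 6.5]
finger_gap: 0.0072
grip_force: 42.8
```

Emit:
apply_moves:
  rows:
    - {"xyz": [0, 0, 0], "turn": [0, 0, 0], "grip": 0}
    - {"xyz": [0, 0, -5], "turn": [0, 0, 0], "grip": 0}
    - {"xyz": [0, 0, -12], "turn": [0, 0, 0], "grip": 0}
    - {"xyz": [0, 0, -22], "turn": [0, 0, 0], "grip": 0}
    - {"xyz": [0, 0, -34], "turn": [0, 0, 0], "grip": 0}
    - {"xyz": [0, 0, -48], "turn": [0, 0, 0], "grip": 0}
    - {"xyz": [0, 0, -64], "turn": [0, 0, 0], "grip": 0}
    - {"xyz": [0, 0, -82], "turn": [0, 0, 0], "grip": 0}
    - {"xyz": [0, 0, -100], "turn": [0, 0, 0], "grip": 0}
    - {"xyz": [0, 0, -115], "turn": [0, 0, 0], "grip": 0}
    - {"xyz": [0, 0, -125], "turn": [0, 0, 0], "grip": 0}
    - {"xyz": [0, 0, -130], "turn": [0, 0, 0], "grip": 0}
  force: 60

```text
clock: 11.08
tcp_pos: [0.4263, -0.3349, 0.2099]
orientation: [0.002, 0.026, 1.0, -0.001]
wrist_force: [0.0, -0.1, -0.7]
finger_gap: 0.007
grip_force: 60.0
```

```bash
python3 - <<'E'
from h import *
s,t,Rt=state();print(t,s['finger_gap'],s['wrist_force'],np.round(s['joint_pos'],2))
c=cam('wrist');a=cam('top');cv2.imwrite('pics/w7.png',c['color'])
b=cv2.resize(a['color'][170:225,190:265],(750,550),interpolation=cv2.INTER_CUBIC);cv2.imwrite('pics/t7.png',b)
hsv=cv2.cvtColor(c['color'],cv2.COLOR_BGR2HSV);m=(((hsv[...,0]<6)|(hsv[...,0]>174))&(hsv[...,1]>170)&(hsv[...,2]>60))
vs,us=np.where(m&(c['z_map']>0))
P=np.array([pix2w(c,u,v,win=0) for u,v in zip(us,vs)]);P=P[np.linalg.norm(P-t,axis=1)<.15]
Q=Rt.inv().apply(P-t)*1000;print(len(Q),np.percentile(Q,[1,50,99],axis=0).round(1))
k=np.abs(Q[:,2]-np.median(Q[:,2]))<10
d=np.polyfit(Q[k,0],Q[k,1],1);print('stop line in tool',d)
# slot predictions from binder
E
```

```text
[ 0.42627113 -0.33486383  0.2099141 ] 0.007041330792973647 [ 0.00716519 -0.09550363 -0.68936606] [-0.81  0.25 -0.09  1.23  0.   -0.76]
4234 [[-30.1  -3.8 -29.1]
 [ 28.3  -0.2 -27.3]
 [ 67.9   3.7 -24.8]]
stop line in tool [ 0.0022789  -0.14784689]
```

View pics/t7.png

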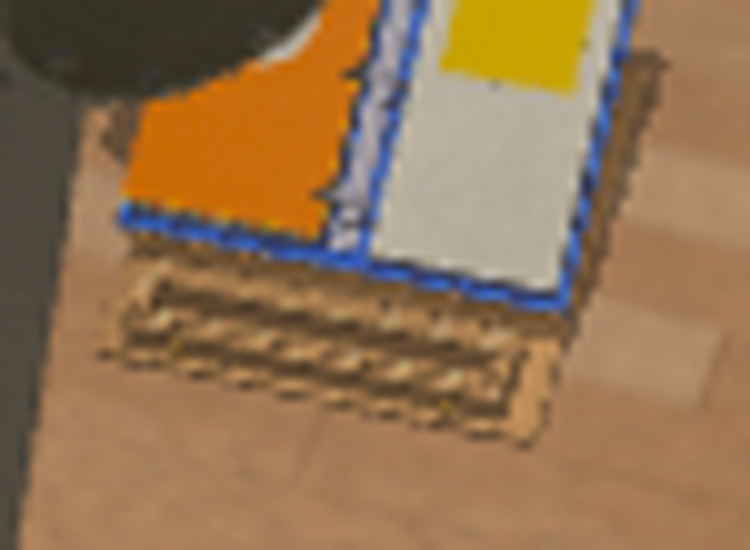

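The crop shows the ledge slot between two dark lines: upper (160,290)–(490,355), lower (135,330)–(505,410). The leaf is flat with its orange face up. I'll move above the slot and measure it from there.

```bash
python3 - <<'E'
from h import *
go([.450,.054,.21],Rdown(BY+np.pi))
E
```

```text
shift [ -4.  389.3  -1.8] turn [-3.6000e-03  1.3000e-03 -1.6825e+00]
```

Emit:
apply_moves:
  rows:
    - {"xyz": [0, 6, 0], "turn": [0, 0, -0.02], "grip": 0}
    - {"xyz": [0, 18, 0], "turn": [0, 0, -0.07], "grip": 0}
    - {"xyz": [0, 34, 0], "turn": [0, 0, -0.14], "grip": 0}
    - {"xyz": [0, 54, 0], "turn": [0, 0, -0.22], "grip": 0}
    - {"xyz": [0, 75, 0], "turn": [0, 0, -0.31], "grip": 0}
    - {"xyz": [-1, 96, 0], "turn": [0, 0, -0.4], "grip": 0}
    - {"xyz": [-1, 117, 0], "turn": [0, 0, -0.49], "grip": 0}
    - {"xyz": [-1, 138, 0], "turn": [0, 0, -0.58], "grip": 0}
    - {"xyz": [-2, 159, 0], "turn": [0, 0, -0.67], "grip": 0}
    - {"xyz": [-2, 180, 0], "turn": [0, 0, -0.76], "grip": 0}
    - {"xyz": [-2, 201, 0], "turn": [0, 0, -0.85], "grip": 0}
    - {"xyz": [-2, 222, 0], "turn": [0, 0, -0.94], "grip": 0}

```text
clock: 12.18
tcp_pos: [0.4381, -0.1108, 0.2064]
orientation: [0.0, -0.432, 0.902, 0.001]
wrist_force: [-0.5, 0.1, -0.8]
finger_gap: 0.0069
grip_force: 59.9
```

```bash
python3 - <<'E'
from h import *
s,t,Rt=state();print(t,s['joint_pos'])
go([.450,.054,.21],Rdown(BY+np.pi))
E
```

```text
[ 0.4380542  -0.11081807  0.20642554] [-4.26391064e-01  8.63454703e-02 -2.99607700e-01  1.18565163e+00
  9.25836435e-04 -1.32077699e+00]
shift [-136.    93.9   -3.4] turn [ 7.000e-04  1.000e-03 -7.369e-01]
```

Emit:
apply_moves:
  rows:
    - {"xyz": [-15, 10, 0], "turn": [0, 0, -0.085], "grip": 0}
    - {"xyz": [-31, 21, 0], "turn": [0, 0, -0.17], "grip": 0}
    - {"xyz": [-47, 32, 0], "turn": [0, 0, -0.255], "grip": 0}
    - {"xyz": [-63, 44, 0], "turn": [0, 0, -0.34], "grip": 0}
    - {"xyz": [-79, 55, 0], "turn": [0, 0, -0.425], "grip": 0}
    - {"xyz": [-95, 66, 0], "turn": [0, 0, -0.51], "grip": 0}
    - {"xyz": [-110, 76, -1], "turn": [0, 0, -0.595], "grip": 0}
    - {"xyz": [-123, 85, -2], "turn": [0, 0, -0.665], "grip": 0}
    - {"xyz": [-132, 91, -3], "turn": [0, 0, -0.715], "grip": 0}
    - {"xyz": [-136, 94, -3], "turn": [0, 0, -0.737], "grip": 0}
    - {"xyz": [-136, 94, -3], "turn": [0, 0, -0.737], "grip": 0}
    - {"xyz": [-136, 94, -3], "turn": [0, 0, -0.737], "grip": 0}

```text
clock: 13.18
tcp_pos: [0.4512, 0.0523, 0.21]
orientation: [-0.0, 0.726, -0.687, 0.0]
wrist_force: [1.3, -0.2, -1.2]
finger_gap: 0.0068
grip_force: 59.9
```

```bash
python3 - <<'E'
from h import *
s,t,Rt=state();print(t,np.round(s['joint_pos'],2))
go([.450,.054,.21],Rdown(BY+np.pi))
c=cam('wrist');cv2.imwrite('pics/w8.png',cv2.resize(c['color'],(800,600),interpolation=cv2.INTER_CUBIC))
for nm,q in [('slotR',(0,-76)),('slotL',(0,76))]:
    Rz=R.from_euler('z',BY);P=np.array([.450,.053,.031])+Rz.apply([q[0]/1e3,q[1]/1e3,0]);print(nm,(proj(c,P)*1.5625).round())
E
```

```text
[0.45117151 0.05233677 0.21001595] [-0.06  0.09 -0.29  1.19 -0.   -1.69]
shift [-1.7  1.1  0. ] turn [-0.0004 -0.0002 -0.0055]
slotR [394. 147.]
slotL [395. 367.]
```

View pics/w8.png

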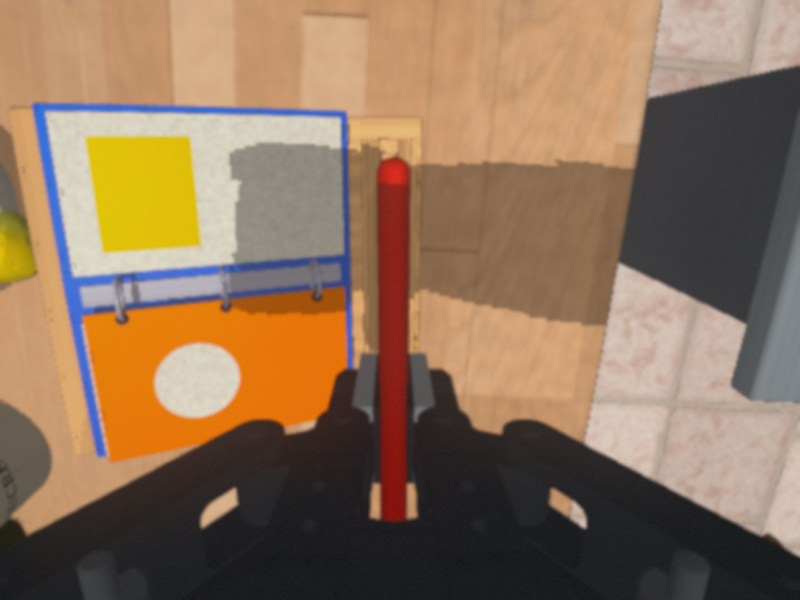

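The wrist view shows the stop edge-on at x≈394. Beneath it is the ledge, spanning x 350–421 with its right end at y≈118 and the slot's right end near (390,147). I'll take the height profile from depth.

```bash
python3 - <<'E'
from h import *
c=load('wrist')
Rz=R.from_euler('z',BY);o=np.array([.450,.053,0])
q=np.array([(u,v,*(Rz.inv().apply(pix2w(c,u,v,win=0)-o)*1000)) for v in range(72,230) for u in range(215,280) if c['z_map'][v,u]>0])
q=q[(q[:,4]<60)]
for lo,hi in[(-105,-98),(-97,-84),(-80,-74),(-73,-60),(-60,-40),(-40,-20),(-20,0)]:
    k=q[(q[:,3]>lo)&(q[:,3]<hi)]
    print(lo,hi,' '.join(f'{b}:{np.median(k[(k[:,2]>=b)&(k[:,2]<b+2),4]):.0f}' for b in range(-32,34,2) if ((k[:,2]>=b)&(k[:,2]<b+2)).sum()>0))
k=q[(np.abs(q[:,2])<4)]
print('along',' '.join(f'{b}:{np.median(k[(k[:,3]>=b)&(k[:,3]<b+2),4]):.0f}' for b in range(-112,-60,2) if ((k[:,3]>=b)&(k[:,3]<b+2)).sum()>0))
cv2.imwrite('pics/c8.png',cv2.resize(c['color'][66:240,205:285],None,fx=3.4*1.0,fy=3.4,interpolation=cv2.INTER_CUBIC))
E
```

```text
-105 -98 -30:1 -28:1 -26:2 -24:1 -22:1 -20:1 -18:1 -16:0 -14:1 -12:1 -10:1 -8:1 -6:1 -4:0 -2:1 0:1 2:1 4:1 6:2 8:0 10:1 12:1 14:1 16:2 18:1 20:1 22:1 24:1 26:1 28:1 30:1 32:2
-97 -84 -30:1 -28:1 -26:1 -24:1 -22:1 -20:1 -18:8 -16:8 -14:8 -12:8 -10:8 -8:8 -6:8 -4:8 -2:8 0:8 2:8 4:8 6:8 8:8 10:8 12:8 14:8 16:8 18:8 20:8 22:8 24:8 26:8 28:9 30:35 32:38
-80 -74 -30:1 -28:1 -26:1 -24:1 -22:1 -20:2 -18:8 -16:10 -14:26 -12:26 -10:31 -8:31 -6:29 -4:27 -2:26 0:26 2:26 4:26 6:26 8:26 10:27 12:29 14:31 16:31 18:27 20:26 22:9 24:8 26:8 28:9 30:34 32:45
-73 -60 -30:1 -28:1 -26:1 -24:1 -22:1 -20:3 -18:8 -16:25 -14:26 -12:26 -10:31 -8:31 -6:29 -4:27 -2:9 0:13 2:9 4:8 6:8 8:11 10:27 12:29 14:31 16:31 18:26 20:25 22:8 24:8 26:8 28:8 30:34 32:46
-60 -40 -30:1 -28:1 -26:1 -24:1 -22:1 -20:4 -18:8 -16:17 -14:26 -12:26 12:29 14:31 16:31 18:26 20:26 22:8 24:8 26:8 28:8 30:35 32:43
-40 -20 -32:0 -30:1 -28:1 -26:1 -24:1 -22:1 -20:2 -18:8 -16:8 -14:26 -12:26 -10:30 10:29 12:29 14:31 16:31 18:27 20:26 22:8 24:8 26:8 28:8 30:33 32:45
-20 0 -32:1 -30:1 -28:1 -26:1 -24:1 -22:1 -20:1 -18:8 -16:8 -14:26 -12:27 -10:30 12:29 14:31 16:32 18:27 20:26 22:9 24:8 26:8 28:8 30:34 32:37
along -100:1 -98:1 -96:7 -94:8 -92:8 -90:8 -88:8 -86:8 -84:8 -82:26 -80:26 -78:26 -76:26 -74:26 -72:9
```

View pics/c8.png

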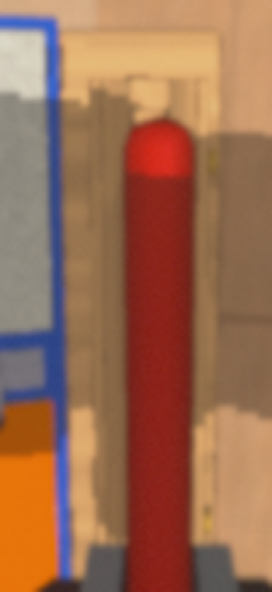

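```bash
python3 - <<'E'
from h import *
c=load('wrist')
Rz=R.from_euler('z',BY);o=np.array([.450,.053,0])
E=[[],[],[],[]]
for v in range(94,222):
    L=np.array([Rz.inv().apply(pix2w(c,u,v,win=0)-o)*1000 for u in range(215,282) if c['z_map'][v,u]>0])
    L=L[(L[:,0]>-30)&(L[:,0]<27)]
    hi=L[(L[:,2]>20)&(L[:,2]<40)];rid=hi[hi[:,2]>30]
    f=hi[np.argmin(hi[:,0])];b=hi[np.argmax(hi[:,0])];E[0].append(f[:2]);E[1].append(b[:2])
    for i,r in((2,rid[rid[:,0]<2]),(3,rid[rid[:,0]>6])):
        if len(r): E[i].append([r[:,0].mean(),r[:,1].mean()])
for e in E:
    e=np.array(e);m=np.polyfit(e[:,1],e[:,0],1);r=e[:,0]-np.polyval(m,e[:,1]);k=abs(r)<1.2;m=np.polyfit(e[k,1],e[k,0],1);print(k.sum(),m.round(4))
# leaf/binder edge blue near line yaw
E
```

```text
127 [ 9.60000e-03 -1.32457e+01]
128 [5.80000e-03 2.16265e+01]
30 [ -0.0205 -10.2025]
128 [6.60000e-03 1.60186e+01]
```

```bash
python3 - <<'E'
from h import *
go([.4537,.0559,.118],Rdown(.0535+np.pi))
E
```

```text
shift [-3.8 -2.5 92.2] turn [-0.0007 -0.0002  0.0008]
```

Emit:
apply_moves:
  rows:
    - {"xyz": [-1, -1, 5], "turn": [0, 0, 0], "grip": 0}
    - {"xyz": [-3, -2, 15], "turn": [0, 0, 0], "grip": 0}
    - {"xyz": [-4, -2.5, 28], "turn": [0, 0, 0], "grip": 0}
    - {"xyz": [-4, -2.5, 42], "turn": [0, 0, 0], "grip": 0}
    - {"xyz": [-4, -2.5, 56], "turn": [0, 0, 0], "grip": 0}
    - {"xyz": [-4, -2.5, 70], "turn": [0, 0, 0], "grip": 0}
    - {"xyz": [-4, -2.5, 82], "turn": [0, 0, 0], "grip": 0}
    - {"xyz": [-4, -2.5, 90], "turn": [0, 0, 0], "grip": 0}
    - {"xyz": [-4, -2.5, 92], "turn": [0, 0, 0], "grip": 0}
    - {"xyz": [-4, -2.5, 92], "turn": [0, 0, 0], "grip": 0}

```text
clock: 14.07
tcp_pos: [0.4536, 0.0562, 0.1178]
orientation: [-0.0, 0.726, -0.688, -0.0]
wrist_force: [-0.7, -0.1, -0.3]
finger_gap: 0.0068
grip_force: 59.9
```

```bash
python3 - <<'E'
from h import *
s,t,Rt=state();print(s['wrist_force'])
go([.4537,.0559,.0803],Rdown(.0535+np.pi))
c=cam('wrist')
Rz=R.from_euler('z',.0535);o=np.array([.4537,.0569,0])
E=[]
for v in range(60,215):
    L=np.array([[u,*(Rz.inv().apply(pix2w(c,u,v,win=0)-o)*1000)] for u in range(200,310) if c['z_map'][v,u]>0])
    L=L[(L[:,1]>-25)&(L[:,1]<30)]
    if len(L)<5: continue
    hi=L[(L[:,3]>20)&(L[:,3]<40)]; st=L[L[:,3]>60]
    if len(hi)>6 and abs(hi[:,1]).max()>12: E.append([hi[:,1].min(),hi[:,1].max(),hi[:,2].mean(),st[:,1].mean() if len(st) else np.nan])
E=np.array(E);print(E[::6].round(1))
E
```

```text
[-0.65584606 -0.14984963 -0.34847788]
shift [ 0.4 -0.1 37.5] turn [-0.      0.0002  0.001 ]
[[ 26.4  29.9 -96.4   nan]
 [ 26.2  29.5 -87.4   nan]
 [-17.1  29.7 -83.7   nan]
 [-17.2  29.9 -79.6   nan]
 [-17.3  30.  -75.5   nan]
 [-17.4  29.6 -71.3   nan]
 [-17.5  29.4 -67.1  -0.3]
 [-17.6  29.9 -62.9  -0.3]
 [-17.7  29.5 -58.7  -0.3]
 [-17.   29.9 -54.4  -0.3]
 [-17.1  29.4 -50.   -0.3]
 [-17.1  29.5 -45.7  -0.3]
 [-17.2  29.6 -41.3  -0.5]
 [-17.3  29.8 -36.8  -0.5]
 [-17.4  29.2 -32.3  -0.3]
 [-17.5  29.3 -27.7  -0.3]
 [-17.7  29.6 -23.1  -0.3]
 [-17.8  29.8 -18.5  -0.3]
 [-17.1  29.8 -13.8  -0.3]
 [-17.1  29.3  -9.   -0.3]
 [-17.2  29.3  -4.3  -0.3]
 [-17.4  29.7   0.5  -0.3]
 [-17.4  29.7   5.4  -0.3]
 [-17.5  29.9  10.3  -0.3]
 [-17.7  29.9  15.4  -0.3]]
```

The ledge's front edge is 17.4 mm in front of the slot line, as it should be, and the stop is 0.3 mm off that line. I'll insert it.

Emit:
apply_moves:
  rows:
    - {"xyz": [0, 0, 3], "turn": [0, 0, 0], "grip": 0}
    - {"xyz": [0, 0, 7], "turn": [0, 0, 0], "grip": 0}
    - {"xyz": [0, 0, 11], "turn": [0, 0, 0], "grip": 0}
    - {"xyz": [0, 0, 15], "turn": [0, 0, 0], "grip": 0}
    - {"xyz": [0, 0, 19], "turn": [0, 0, 0], "grip": 0}
    - {"xyz": [0, 0, 23], "turn": [0, 0, 0], "grip": 0}
    - {"xyz": [0, 0, 27], "turn": [0, 0, 0], "grip": 0}

```text
clock: 14.7
tcp_pos: [0.4542, 0.0564, 0.0913]
orientation: [-0.001, 0.726, -0.687, 0.001]
wrist_force: [-0.9, -0.3, -0.9]
finger_gap: 0.0071
grip_force: 59.9
```

Emit:
apply_moves:
  rows:
    - {"xyz": [0, 0, 3], "turn": [0, 0, 0], "grip": 0}
    - {"xyz": [0, 0, 6], "turn": [0, 0, 0], "grip": 0}
    - {"xyz": [0, 0, 8.5], "turn": [0, 0, 0], "grip": 0}
    - {"xyz": [0, 0, 10], "turn": [0, 0, 0], "grip": 0}
    - {"xyz": [0, 0, 10], "turn": [0, 0, 0], "grip": 0}
    - {"xyz": [0, 0, 10], "turn": [0, 0, 0], "grip": 0}

```text
clock: 15.2
tcp_pos: [0.4543, 0.0564, 0.0817]
orientation: [-0.001, 0.726, -0.687, 0.001]
wrist_force: [-0.1, 0.9, -0.9]
finger_gap: 0.0071
grip_force: 59.9
```

Emit:
apply_moves:
  rows:
    - {"xyz": [0, 0, 0.7], "turn": [0, 0, 0], "grip": 0}
    - {"xyz": [0, 0, 1.3], "turn": [0, 0, 0], "grip": 0}
    - {"xyz": [0, 0, 1.3], "turn": [0, 0, 0], "grip": 0}
    - {"xyz": [0, 0, 1.3], "turn": [0, 0, 0], "grip": 0}

```text
clock: 15.53
tcp_pos: [0.4545, 0.0564, 0.0805]
orientation: [-0.001, 0.726, -0.687, 0.001]
wrist_force: [0.6, 0.2, -0.7]
finger_gap: 0.007
grip_force: 60.1
```

Emit:
apply_moves:
  rows:
    - {"xyz": [0, 0, 0.7], "turn": [0, 0, 0], "grip": 0}
    - {"xyz": [0, 0, 1.3], "turn": [0, 0, 0], "grip": 0}
    - {"xyz": [0, 0, 1.3], "turn": [0, 0, 0], "grip": 0}
    - {"xyz": [0, 0, 1.3], "turn": [0, 0, 0], "grip": 0}

```text
clock: 15.87
tcp_pos: [0.4548, 0.0562, 0.0803]
orientation: [-0.001, 0.726, -0.687, 0.001]
wrist_force: [-2.4, -2.0, 8.9]
finger_gap: 0.0071
grip_force: 61.5
```

Contact shows at TCP height 0.0803, exactly where the bottom should be. Releasing and backing off.

Emit:
apply_moves:
  rows:
    - {"xyz": [0, 0, -1], "turn": [0, 0, 0], "grip": 0.15}
    - {"xyz": [0, 0, -1], "turn": [0, 0, 0], "grip": 0.3}
    - {"xyz": [0, 0, -1], "turn": [0, 0, 0], "grip": 0.4}
    - {"xyz": [0, 0, -1], "turn": [0, 0, 0], "grip": 0.4}
    - {"xyz": [0, 0, -1], "turn": [0, 0, 0], "grip": 0.4}
    - {"xyz": [0, 0, -8], "turn": [0, 0, 0], "grip": 0.4}
    - {"xyz": [0, 0, -20], "turn": [0, 0, 0], "grip": 0.4}
    - {"xyz": [0, 0, -40], "turn": [0, 0, 0], "grip": 0.4}
    - {"xyz": [0, 0, -65], "turn": [0, 0, 0], "grip": 0.4}
    - {"xyz": [0, 0, -90], "turn": [0, 0, 0], "grip": 0.4}
    - {"xyz": [0, 0, -110], "turn": [0, 0, 0], "grip": 0.4}
    - {"xyz": [0, 0, -120], "turn": [0, 0, 0], "grip": 0.4}

```text
clock: 16.87
tcp_pos: [0.4553, 0.0564, 0.2022]
orientation: [-0.002, 0.726, -0.687, 0.002]
wrist_force: [0.0, 0.2, -0.2]
finger_gap: 0.0344
grip_force: 0.0
```

```bash
python3 - <<'E'
from h import *
s,t,Rt=state();print(t,s['finger_gap'],s['wrist_force'])
c=cam('wrist');a=cam('scene')
w=np.zeros((384,800,3),np.uint8);w[:,:512]=c['color'];b=cv2.resize(a['color'][160:300,130:380],(286,160));w[:160,514:]=b
d=cam('top');e=cv2.resize(d['color'][140:260,130:380],(286,137));w[170:307,514:]=e
cv2.imwrite('pics/end.png',w)
hsv=cv2.cvtColor(c['color'],cv2.COLOR_BGR2HSV);m=(((hsv[...,0]<6)|(hsv[...,0]>174))&(hsv[...,1]>170)&(hsv[...,2]>60))
vs,us=np.where(m&(c['z_map']>0));P=np.array([pix2w(c,u,v,win=0) for u,v in zip(us,vs)]);P=P[np.hypot(P[:,0]-.454,P[:,1]-.057)<.09]
print(np.percentile(P,[1,50,99],axis=0).round(4))
E
```

```text
[0.45532901 0.05640207 0.20217193] 0.034369921067810415 [ 0.01281182  0.23804812 -0.20066451]
[[ 0.4507 -0.0107  0.1059]
 [ 0.4565  0.0449  0.1077]
 [ 0.4623  0.1222  0.1095]]
```

View pics/end.png

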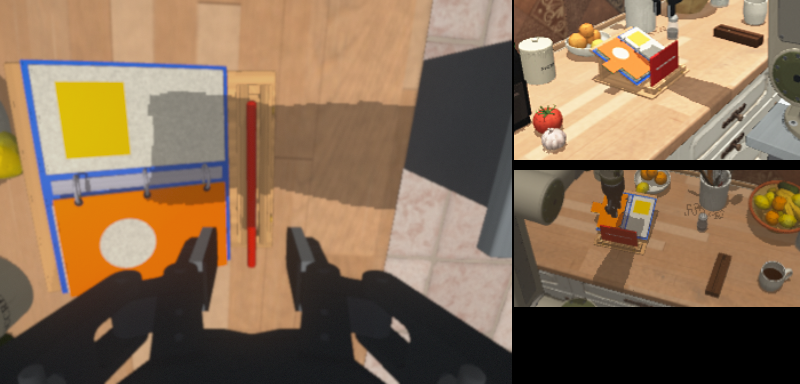

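The stop stands upright in the slot at (251, 100–267), with its top at 0.1075 m (0.107 expected). The leaf is orange side up, the block is empty, the bystanders haven't moved, and the gripper is clear.

```bash
python3 -c "
from h import *
print(ticket.hand_in())"
```

```text
the job is handed in; nothing more can be done
None
```

The job is handed in: the divider leaf lies flat on the left-hand pages with its orange face up, the red page stop stands released at the bottom of the ledge slot, and the salt shaker, tomato, garlic and mug still stand where they were; the robot clock read about 17 s.

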